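# Turn the studio's warming plate over from wax to drying vases

## Robot

A 7-joint arm with a two-finger parallel gripper is mounted at the origin on the work surface. World frame = base frame: x ahead of the robot, y to its left, z up, the work surface at z = 0. Lengths are in m, angles in rad, forces in N, time in s.
With the tool pointing down it reaches from about 0.4 to 0.875 m from the base axis. Payload 6.5 kg.
Tool frame: the origin (TCP) lies midway between the tips of the shut fingers; the grasp point (between the pads) lies 19 mm behind it; z points along the fingers, y is the line along which they close (so a half turn about z gives the same grasp; the last joint's range is limited). The gripper opens to 88 mm and grips with 3 to 60 N. Pads are 18 mm wide; open, the fingers measure 123 mm over their backs; the gripper's body (75 mm by 187 mm) begins 45 mm behind the grasp point.
Start: joints at [-1.384, 0.536, -0.004, 1.538, 0.003, 1.067, -0.071], TCP at [0.163, 0.629, 0.239] pointing down, gripper open.
Joint ranges: [-2.7, 2.7], [-0.37, 2.16], [-1.27, 1.26], [0.24, 2.4], [-1.31, 4.45], [0.19, 1.91], [-2.76, 2.76]. Speed limits (rad/s): [2.39, 2.39, 3.14, 3.14, 3.14, 3.14, 3.14].

## Interface

Orientations are given as [roll, pitch, yaw] about the fixed x, y, z axes, in that order (R = Rz(yaw) Ry(pitch) Rx(roll)).
In Python, from plant import arm gives the robot as it stands.
- The arm moves only by the shell command python3 -m creep 'ROWS' [FORCE]. ROWS is JSON, a list of rows, each an object with "hand": the opening, from -1 (shut) to 1 (fully open); "slide": the shift along the tool's x, y, z in m, a list of three; "yaw": the turn about the tool's z in rad. A call has 1 to 8 rows; each row shifts and turns the commanded pose from where the row before left it, along the tool's axes as they then stand; what a row does not reach is not made up. A row lasts 1/12 s, in which the tool goes at most 41.7 mm and 7.16 degrees, less where a joint would pass 70% of its speed; a pose out of reach is approached as far as the arm can. A call with a gripper value outside its range is refused whole. The fingers move at their own pace and stop on an object; FORCE is the grip in N (left out, the last holds). Time passes only in rows, so rows that do not move let the fingers close. It gives the time, the measured TCP pose, the force, the opening and the grip force at its end, in the units of the state.
- arm.get_state(): the state, without advancing time (a new reading comes with each control period).
- arm.capture(name): name is "scene" or "top" or "wrist"; returns the picture (400x640x3 uint8, red, green, blue); there is no depth.
- arm.camera_model(name): a dict with "fx", "fy", "cx", "cy" (pixels), "view" (4x4, takes a point from world to camera coordinates). Camera axes: x right, y up, looking along -z (the intrinsics and any distortion apply to the point x, -y, -z); pixel columns grow to the right and rows downward; lengths in m; the calibration is good to about 2 mm. A picture is of the moment at which its call begins: read the wrist's pose just before it. camera_model takes no time and is no camera call; for the wrist camera it gives the pose at the moment of the call.
- arm.close_job(): hands the job in; it is judged then, once.
The state is a dict: "time_s": time; "joint_positions": joint angles; "qd": joint speeds; "joint_torque": joint torques, N m; "position": TCP position; "tool_rot": TCP orientation; "wrist_force": force on the tool from outside, world axes, zero at the start; "moment": the same for the moment, N m; "gripper_width": finger opening in m; "grip_force": force on a finger pad.
Only numpy, scipy, OpenCV 4.12 (cv2) and the standard library are available. Lean on these libraries where they do the work, as an engineer would, in place of code of your own. Each camera call takes 0.05 s, during which the arm holds its last target. There are 200 camera calls.

## Task

Switch the warming plate off with its toggle, then lift the wax pot off it by its handle and stand it, kept level, on the middle of the cork mat. Then move every raw clay vase from the wooden board to the plate, handling the fragile clay gently and standing each upright, wholly on the plate, and only when all are there switch the plate back on. Leave the blue glazed sample vase on the board, and do not disturb the tools lying about.

Things in the scene. Friction and masses are not known exactly. Their poses are not given: they have to be found in the camera images.
- plate: Fixed warming plate: grey box, dark steel top 200 mm (its x) by 260 mm (its y), 45 mm above the table. Origin on the table under the top's centre; z up. At its front (-x) a white switch pod, 40 mm high, from x = -175 to -100 mm, y = -65 to 65 mm.
- power (a joint): Red-tipped steel toggle lever on the pod, rad: 0 = OFF, leaning 0.45 rad to the plate's -y side (black dot); 0.9 = ON, leaning 0.45 rad to its +y side (green dot). Snap-over centre: pushed past the middle (0.45) it snaps to the other end by itself; short of it, it springs back. About 2 N at the tip moves it. ON at the start.
- power_tip (a point): Centre of the red ball (16 mm wide) at the lever's end, 50 mm from the pivot; the stem is 10 mm thick.
- power_pivot (a point): The lever's pivot, at the level of the pod's top, 40 mm above the table; at x = -140 mm, y = 0 of the plate. The lever swings in the plane of the plate's y and z axes.
- pot: Lidded aluminium wax pot, 104 mm wide, 82 mm high, about 0.5 kg. Rigid upright handle: a dark wooden bar 14 mm thick, 80 mm long, along the pot's y axis, its axis 145 mm above the underside over the pot's centre; 6 mm wire struts run down from its ends at y = -50 and 50 mm. 45 mm free under the bar (10 mm knob on the lid). Origin at the centre of the underside, z up. Starts on the plate.
- mat: Fixed square cork mat, 170 mm by 170 mm by 8 mm thick, to the left or the right of the plate. Origin at the centre of its underside.
- board: Fixed plywood ware board, 290 mm (its x) by 205 mm (its y), 4 mm thick, on the other side of the plate. Origin at the centre of its underside. The vases start on it, about 85 mm apart.
- vase1: Raw bone-dry clay bud vase, off-white, round: foot 48 mm wide, straight belly 52 mm wide from 5 to 32 mm up, neck 24 mm wide, top at 50 mm; 90 g. Origin: centre of underside, z up. Fragile: breaks if the two fingers' forces on it add up to over 60 N, if pressed into the plate with over 40 N, or if let fall more than 15 mm. 3 to 5 raw vases are there; an absent one reads None.
- vase2: Raw bone-dry clay bud vase, off-white, round: foot 48 mm wide, straight belly 52 mm wide from 5 to 32 mm up, neck 24 mm wide, top at 50 mm; 90 g. Origin: centre of underside, z up. Fragile: breaks if the two fingers' forces on it add up to over 60 N, if pressed into the plate with over 40 N, or if let fall more than 15 mm. 3 to 5 raw vases are there; an absent one reads None.
- vase3: Raw bone-dry clay bud vase, off-white, round: foot 48 mm wide, straight belly 52 mm wide from 5 to 32 mm up, neck 24 mm wide, top at 50 mm; 90 g. Origin: centre of underside, z up. Fragile: breaks if the two fingers' forces on it add up to over 60 N, if pressed into the plate with over 40 N, or if let fall more than 15 mm. 3 to 5 raw vases are there; an absent one reads None.
- vase4: Raw bone-dry clay bud vase, off-white, round: foot 48 mm wide, straight belly 52 mm wide from 5 to 32 mm up, neck 24 mm wide, top at 50 mm; 90 g. Origin: centre of underside, z up. Fragile: breaks if the two fingers' forces on it add up to over 60 N, if pressed into the plate with over 40 N, or if let fall more than 15 mm. 3 to 5 raw vases are there; an absent one reads None.
- vase5: Raw bone-dry clay bud vase, off-white, round: foot 48 mm wide, straight belly 52 mm wide from 5 to 32 mm up, neck 24 mm wide, top at 50 mm; 90 g. Origin: centre of underside, z up. Fragile: breaks if the two fingers' forces on it add up to over 60 N, if pressed into the plate with over 40 N, or if let fall more than 15 mm. 3 to 5 raw vases are there; an absent one reads None.
- sample: Blue glazed sample vase, same shape and size as the raw ones, on the board among them; it stays there. Origin at the centre of its underside.
- brush: Brush about 160 mm long, lying beyond the cork mat; leave alone.
- scorer: Red-handled scoring tool about 150 mm long, lying on the near side of the cork mat; leave alone.
- rib: Wooden shaping rib, 90 by 50 by 8 mm, lying beyond the plate; leave alone.
Not all that is in view belongs to the job. Leave any orange or yellow look-alike of the vase1 alone.

How it is judged:
By the outcome, as a careful person would: the job done as asked, in the order asked, and still so for the second after the job is handed in, with the robot touching nothing.
Of vase1, vase2, vase3, vase4, vase5 only 3 to 5 are there at a start; the rules pass over those that are not, and their reading is None.
At some moment in a run one of pot, vase1, vase2, vase3, vase4, vase5 may be knocked a few centimetres aside while the robot is not near it.
It also fails if it takes over 210 s, if anything falls off the work surface, if the arm or the gripper's body presses on something with over 40 N, if the wrist force passes 120 N, or if a joint passes its speed limit or range.

## Working session

There is one attempt and no reset: what is moved stays moved. The work goes in short steps, Python scripts to look and compute and a shell command to move; the robot and the scene stay as the last step left them, time stands still between calls to the robot, and variables do not carry over. Pictures are saved under pics/ and viewed, at most 14 in all, crops included, and the job is handed in when it is done.

```bash
ls; mkdir -p pics; python3 - <<'E'
from plant import arm
import cv2
s=arm.get_state(); print({k:s[k] for k in('time_s','position','tool_rot','wrist_force','gripper_width')})
for n in('scene','top'):
    cv2.imwrite(f'pics/{n}0.png',cv2.cvtColor(arm.capture(n),cv2.COLOR_RGB2BGR))
    print(n,arm.camera_model(n))
print(arm.camera_model('wrist'))
E
```

```text
pics
{'time_s': 0.0, 'position': array([0.16246209, 0.62873798, 0.23783474]), 'tool_rot': array([-3.13986123e+00,  1.70816628e-04,  2.88887549e+00]), 'wrist_force': array([0.64875549, 0.27430689, 0.47743182]), 'gripper_width': 0.08822361528141426}
scene {'fx': 374.15749497911605, 'fy': 374.15749497911605, 'cx': 310.6239918277527, 'cy': 198.22247866504617, 'view': array([[-0.07801014,  0.99691268, -0.00891774,  0.09077161],
       [-0.83097075, -0.06007755,  0.55306265,  0.41306028],
       [ 0.55081941,  0.05055488,  0.83309194, -1.52197534],
       [ 0.        ,  0.        ,  0.        ,  1.        ]])}
top {'fx': 502.568860444466, 'fy': 502.568860444466, 'cx': 321.0630578644701, 'cy': 200.19546574844466, 'view': array([[-0.01181664, -0.99973574, -0.01971857, -0.02422818],
       [ 0.9825168 , -0.0152728 ,  0.18554645, -0.56318405],
       [-0.18579857, -0.01718129,  0.98243763, -1.33316024],
       [ 0.        ,  0.        ,  0.        ,  1.        ]])}
{'fx': 327.28804307140433, 'fy': 327.28804307140433, 'cx': 324.7625440294435, 'cy': 200.54883390108304, 'view': array([[ 2.52061378e-01,  9.67710742e-01, -9.90370343e-04,
        -6.47933998e-01],
       [-9.22437090e-01,  2.39959245e-01, -3.02538224e-01,
         3.97067814e-02],
       [-2.92531840e-01,  7.71717558e-02,  9.53136739e-01,
        -3.90527565e-01],
       [ 0.00000000e+00,  0.00000000e+00,  0.00000000e+00,
         1.00000000e+00]])}
```

View pics/top0.png

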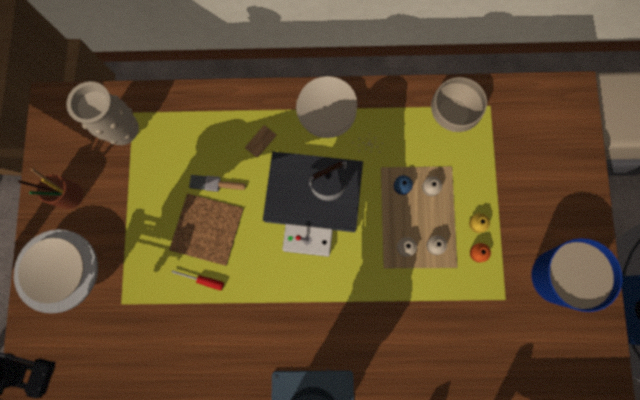

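View pics/scene0.png

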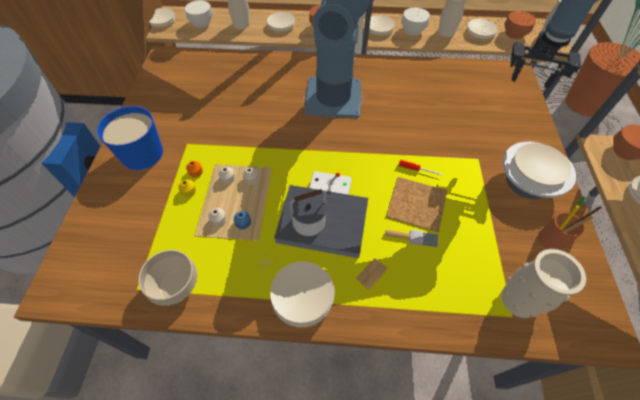

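The top view shows the plate at about (313,190), the pot on it near (327,182), and the pod at (308,240) with the red tip at (299,238). The mat is at (207,228) and the board at (418,217). There are three raw off-white vases, at (432,186), (409,246) and (436,243). The blue sample is at (403,185), and the yellow (480,222) and orange (480,253) look-alikes are off the board.

```bash
cat > h.py <<'E'
import numpy as np, cv2
from plant import arm
def ray(m,u,v):
    V=np.array(m['view']);R=V[:3,:3];c=-R.T@V[:3,3]
    d=R.T@np.array([(u-m['cx'])/m['fx'],-(v-m['cy'])/m['fy'],-1.]);return c,d
def onz(m,u,v,z):
    c,d=ray(m,u,v);return c+d*(z-c[2])/d[2]
def two(m1,p1,m2,p2):
    c1,d1=ray(m1,*p1);c2,d2=ray(m2,*p2)
    s=np.linalg.lstsq(np.c_[d1,-d2],c2-c1,rcond=None)[0]
    a,b=c1+d1*s[0],c2+d2*s[1];return (a+b)/2,np.linalg.norm(a-b)
def px(m,p):
    V=np.array(m['view']);q=V[:3,:3]@np.array(p)+V[:3,3]
    return m['cx']+m['fx']*q[0]/-q[2],m['cy']-m['fy']*q[1]/-q[2]
def blobs(img,lo,hi,amin=10,roi=None):
    hsv=cv2.cvtColor(img,cv2.COLOR_RGB2HSV);k=cv2.inRange(hsv,np.array(lo),np.array(hi))
    if roi:
        z=np.zeros_like(k);x0,y0,x1,y1=roi;z[y0:y1,x0:x1]=k[y0:y1,x0:x1];k=z
    cs,_=cv2.findContours(k,cv2.RETR_EXTERNAL,cv2.CHAIN_APPROX_NONE)
    return sorted([c for c in cs if cv2.contourArea(c)>=amin],key=cv2.contourArea,reverse=True)
E
python3 - <<'E'
from h import *
np.set_printoptions(precision=3,suppress=True)
t=cv2.cvtColor(cv2.imread('pics/top0.png'),cv2.COLOR_BGR2RGB);s=cv2.cvtColor(cv2.imread('pics/scene0.png'),cv2.COLOR_BGR2RGB)
hsv=cv2.cvtColor(t,cv2.COLOR_RGB2HSV)
for n,p in dict(mat=(207,228),plate=(290,195),vase=(432,184),vase2=(409,246),board=(418,217),blue=(403,185),tip=(298,238),pod=(318,235),pot=(322,188)).items(): print(n,hsv[p[1],p[0]])
cv2.imwrite('pics/c1.png',cv2.resize(cv2.imread('pics/top0.png')[140:275,255:465],None,fx=3.8,fy=3.8,interpolation=cv2.INTER_CUBIC))
cv2.imwrite('pics/c2.png',cv2.resize(cv2.imread('pics/scene0.png')[155:265,190:380],None,fx=4.2,fy=4.2,interpolation=cv2.INTER_CUBIC))
E
```

```text
mat [ 14 145 114]
plate [165  12  42]
vase [14 65 83]
vase2 [10 55 42]
board [ 17 121 141]
blue [106 126  77]
tip [  1 212 156]
pod [ 16  33 177]
pot [135  11  45]
```

View pics/c1.png

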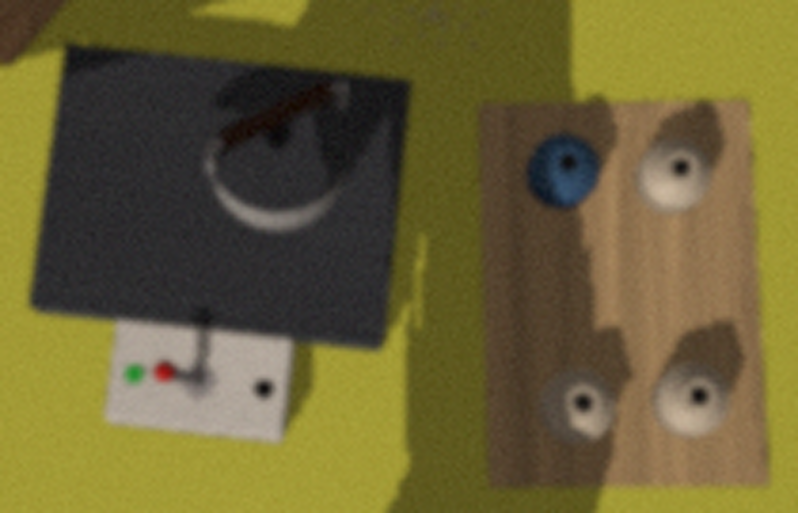

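View pics/c2.png

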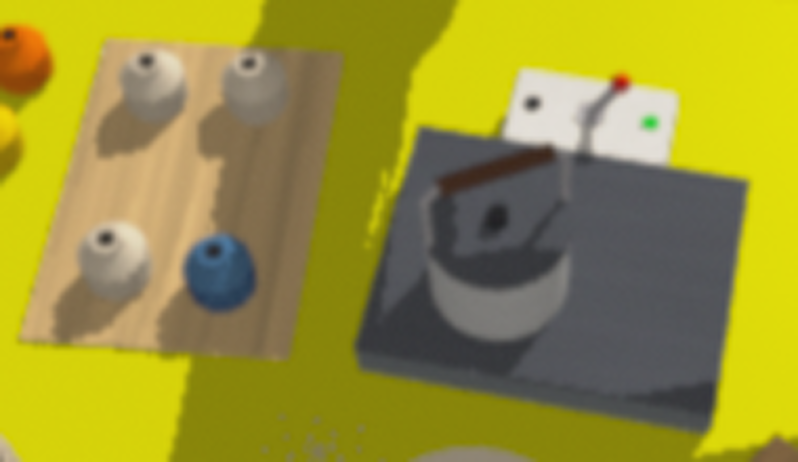

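Both crops confirm three off-white raw vases and one blue sample on the board. The lever leans to the green dot (ON). The pot is near the plate's far right, with its bar running diagonally. I'll compute positions from these.

```bash
python3 - <<'E'
from h import *
np.set_printoptions(precision=4,suppress=True)
T=arm.camera_model('top');S=arm.camera_model('scene')
a=lambda u,v:(255+u/3.8-.37,140+v/3.8-.37)
b=lambda u,v:(190+u/4.2-.38,155+v/4.2-.38)
P=np.array([onz(T,*a(*q),.045) for q in((66,45),(409,80),(382,347),(32,307))])
print('plate',P[:,:2].tolist(),P.mean(0),[np.linalg.norm(P[i]-P[(i+1)%4]) for i in range(4)])
Q=[onz(S,*b(*q),.045) for q in((422,127),(748,182))]; print('sc near corners',Q)
for n,p,q,z in(('tip',(164,372),(620,82),.085),('bar1',(222,138),(440,185),.19),('bar2',(335,90),(553,152),.19),('barx1',(222,138),(553,152),.19),('barx2',(335,90),(440,185),.19),('smp',(568,161),(213,249),.054),('A',(681,167),(106,238),.054),('B',(583,402),(249,63),.054),('C',(699,396),(146,61),.054)):
    print(n,two(T,a(*p),S,b(*q)),onz(T,*a(*p),z)[:2],onz(S,*b(*q),z)[:2])
t=cv2.cvtColor(cv2.imread('pics/top0.png'),cv2.COLOR_BGR2RGB)
h=cv2.cvtColor(t,cv2.COLOR_RGB2HSV)
c=blobs(t,(4,60,40),(19,230,200),500,(165,185,255,275))
for k in c[:2]:
    r=cv2.minAreaRect(k);bx=np.array([onz(T,*q,.008)[:2] for q in cv2.boxPoints(r)]);print('mat',r,bx.mean(0),bx.tolist(),np.linalg.norm(bx[0]-bx[1]),np.linalg.norm(bx[1]-bx[2]))
E
```

```text
plate [[0.7066655491777245, 0.10539424036564492], [0.6753725233897979, -0.14887525292565745], [0.4771210711816769, -0.12409517254452201], [0.5099473125401123, 0.12886984879805768]] [ 0.5923 -0.0097  0.045 ] [np.float64(0.25618787770224316), np.float64(0.19979412075014724), np.float64(0.25508599362680434), np.float64(0.19811402983404172)]
sc near corners [array([ 0.4831, -0.1202,  0.045 ]), array([0.5164, 0.1324, 0.045 ])]
tip (array([0.457 , 0.0309, 0.0827]), np.float64(0.0003695340407901585)) [0.4567 0.0305] [0.4587 0.031 ]
bar1 (array([ 0.6103, -0.0506,  0.1671]), np.float64(0.07366968213973157)) [ 0.5988 -0.015 ] [ 0.6311 -0.0844]
bar2 (array([ 0.6214, -0.0505,  0.2222]), np.float64(0.07712162519193193)) [ 0.6302 -0.09  ] [ 0.5998 -0.0129]
barx1 (array([ 0.5991, -0.0139,  0.1888]), np.float64(0.0020788905936748665)) [ 0.5988 -0.015 ] [ 0.5998 -0.0129]
barx2 (array([ 0.6303, -0.0873,  0.1885]), np.float64(0.005487991341641638)) [ 0.6302 -0.09  ] [ 0.6311 -0.0844]
smp (array([ 0.61  , -0.2612,  0.0538]), np.float64(0.0017175181620888275)) [ 0.6101 -0.2621] [ 0.6101 -0.2603]
A (array([ 0.6047, -0.3432,  0.0511]), np.float64(0.0021884991043593406)) [ 0.6043 -0.3437] [ 0.6064 -0.341 ]
B (array([ 0.4348, -0.2648,  0.051 ]), np.float64(0.001746553591133944)) [ 0.4347 -0.2653] [ 0.4371 -0.2631]
C (array([ 0.438 , -0.3476,  0.0502]), np.float64(0.001463743345004088)) [ 0.4378 -0.3475] [ 0.4409 -0.3454]
mat ((205.96018981933594, 228.63534545898438), (58.6341552734375, 60.94792938232422), 16.389541625976562) [0.4954 0.2957] [[0.43647937522387575, 0.39750119927392125], [0.6037280973874084, 0.3552843864519123], [0.5530122510226556, 0.19235768355595262], [0.3882074294825341, 0.23762138842395825]] 0.17249462122101974 0.17063764997514916
```

```bash
python3 -m creep '[{"hand":-1,"slide":[0,0,0],"yaw":0.12},{"hand":-1,"slide":[0,0,0],"yaw":0.12},{"hand":-1,"slide":[0,0,0],"yaw":0.12},{"hand":-1,"slide":[0,0,0],"yaw":0.12},{"hand":-1,"slide":[0,0,0],"yaw":0.12},{"hand":-1,"slide":[0,0,0],"yaw":0.12}]' 20
python3 -m creep '[{"hand":-1,"slide":[0,0,0],"yaw":0.12},{"hand":-1,"slide":[0,0,0],"yaw":0.12},{"hand":-1,"slide":[0,0,0],"yaw":0.12},{"hand":-1,"slide":[0,0,0],"yaw":0.12},{"hand":-1,"slide":[0,0,0],"yaw":0.12},{"hand":-1,"slide":[0,0,0],"yaw":0.12},{"hand":-1,"slide":[0,0,0],"yaw":0}]'
```

```text
time_s: 0.6
position: [0.1625, 0.629, 0.2382]
tool_rot: [-3.141, 0.001, 2.163]
wrist_force: [-0.5, -1.0, 0.4]
gripper_width: 0.05
grip_force: 0.0
time_s: 1.18
position: [0.1623, 0.6291, 0.2382]
tool_rot: [3.141, 0.001, 1.445]
wrist_force: [0.9, -0.7, 0.0]
gripper_width: 0.0035
grip_force: 0.0
```

```bash
python3 -m creep '[{"hand":-1,"slide":[-0.026,0.0183,0],"yaw":0},{"hand":-1,"slide":[-0.026,0.0183,0],"yaw":0},{"hand":-1,"slide":[-0.026,0.0183,0],"yaw":0},{"hand":-1,"slide":[-0.026,0.0183,0],"yaw":0},{"hand":-1,"slide":[-0.026,0.0183,0],"yaw":0},{"hand":-1,"slide":[-0.026,0.0183,0],"yaw":0},{"hand":-1,"slide":[-0.026,0.0183,0],"yaw":0},{"hand":-1,"slide":[-0.026,0.0183,0],"yaw":0}]'
python3 -m creep '[{"hand":-1,"slide":[-0.026,0.0183,0],"yaw":0},{"hand":-1,"slide":[-0.026,0.0183,0],"yaw":0},{"hand":-1,"slide":[-0.026,0.0183,0],"yaw":0},{"hand":-1,"slide":[-0.026,0.0183,0],"yaw":0},{"hand":-1,"slide":[-0.026,0.0183,0],"yaw":0},{"hand":-1,"slide":[-0.026,0.0183,0],"yaw":0},{"hand":-1,"slide":[-0.026,0.0183,0],"yaw":0},{"hand":-1,"slide":[-0.026,0.0183,0],"yaw":0}]'
python3 -m creep '[{"hand":-1,"slide":[-0.026,0.0183,0],"yaw":0},{"hand":-1,"slide":[-0.026,0.0183,0],"yaw":0},{"hand":-1,"slide":[-0.026,0.0183,0],"yaw":0},{"hand":-1,"slide":[-0.026,0.0183,0],"yaw":0},{"hand":-1,"slide":[0,0,0],"yaw":0},{"hand":-1,"slide":[0,0,0],"yaw":0}]'
```

```text
time_s: 1.85
position: [0.283, 0.4035, 0.2386]
tool_rot: [3.142, 0.0, 1.453]
wrist_force: [-0.6, 0.8, 0.6]
gripper_width: 0.0003
grip_force: 0.0
time_s: 2.52
position: [0.403, 0.1793, 0.2388]
tool_rot: [3.141, -0.0, 1.453]
wrist_force: [-0.0, 0.9, -1.3]
gripper_width: 0.0003
grip_force: 0.0
time_s: 3.02
position: [0.4629, 0.067, 0.2387]
tool_rot: [3.141, 0.001, 1.448]
wrist_force: [0.5, -0.5, 0.1]
gripper_width: 0.0007
grip_force: 0.0
```

```bash
python3 -m creep '[{"hand":-1,"slide":[0,0,0.028],"yaw":0},{"hand":-1,"slide":[0,0,0.028],"yaw":0},{"hand":-1,"slide":[0,0,0.028],"yaw":0},{"hand":-1,"slide":[0,0,0.028],"yaw":0},{"hand":-1,"slide":[0,0,0.028],"yaw":0},{"hand":-1,"slide":[0,0,0.026],"yaw":0},{"hand":-1,"slide":[0,0,0],"yaw":0}]'
python3 -m creep '[{"hand":-1,"slide":[-0.008,0,0],"yaw":0},{"hand":-1,"slide":[-0.008,0,0],"yaw":0},{"hand":-1,"slide":[-0.008,0,0],"yaw":0},{"hand":-1,"slide":[-0.008,0,0],"yaw":0},{"hand":-1,"slide":[-0.008,0,0],"yaw":0},{"hand":-1,"slide":[-0.008,0,0],"yaw":0},{"hand":-1,"slide":[-0.008,0,0],"yaw":0},{"hand":-1,"slide":[0,0,0],"yaw":0}]'
python3 -m creep '[{"hand":-1,"slide":[0.02,0,0],"yaw":0},{"hand":-1,"slide":[0.03,0,-0.02],"yaw":0},{"hand":-1,"slide":[0,0,-0.03],"yaw":0},{"hand":-1,"slide":[0,0,-0.03],"yaw":0},{"hand":-1,"slide":[0,0,-0.03],"yaw":0},{"hand":-1,"slide":[0,0,-0.03],"yaw":0},{"hand":-1,"slide":[0,0,-0.03],"yaw":0},{"hand":1,"slide":[0,0,-0.03],"yaw":0}]'
python3 - <<'E'
from h import *
np.set_printoptions(precision=4,suppress=True)
T=arm.camera_model('top');S=arm.camera_model('scene')
for n,m in(('top',T),('scene',S)):
    im=arm.capture(n);cv2.imwrite(f'pics/{n}1.png',im[:,:,::-1])
    roi=[int(v) for v in (*np.subtract(px(m,(.455,0,.08)),22),*np.add(px(m,(.455,0,.08)),22))]
    for lo,hi in(((0,150,70),(6,255,255)),((172,150,70),(180,255,255))):
        for c in blobs(im,lo,hi,3,roi):
            q=c[:,0].mean(0);print(n,q,onz(m,*q,.085))
E
```

```text
time_s: 3.6
position: [0.4589, 0.0698, 0.069]
tool_rot: [-3.134, 0.002, 1.453]
wrist_force: [-1.1, -0.0, 0.7]
gripper_width: 0.0005
grip_force: 0.0
time_s: 4.27
position: [0.4554, 0.0107, 0.0729]
tool_rot: [3.141, 0.001, 1.446]
wrist_force: [-0.2, -0.3, -0.0]
gripper_width: 0.0003
grip_force: 0.0
time_s: 4.93
position: [0.4614, 0.0624, 0.2741]
tool_rot: [-3.141, 0.0, 1.449]
wrist_force: [1.1, 1.0, 0.7]
gripper_width: 0.0055
grip_force: 0.0
top [313.5 239.1] [ 0.4519 -0.0112  0.085 ]
```

```bash
python3 - <<'E'
import cv2,numpy as np
a=cv2.imread('pics/top1.png')[130:280,190:460];b=cv2.imread('pics/scene1.png')[140:265,175:395]
cv2.imwrite('pics/c3.png',np.vstack([cv2.resize(a,(540,300),interpolation=3),cv2.resize(b,(540,300),interpolation=3)]))
E
```

```text
(no output)
```

View pics/c3.png

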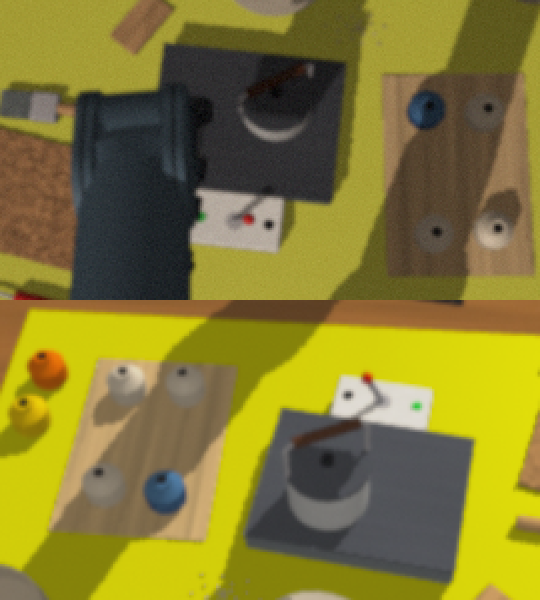

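Lever is OFF (red by the black dot) and the pot is unmoved. Next I grasp the bar.

```bash
python3 -m creep '[{"hand":1,"slide":[0,0,0],"yaw":-0.1032},{"hand":1,"slide":[0,0,0],"yaw":-0.1032},{"hand":1,"slide":[0,0,0],"yaw":-0.1032},{"hand":1,"slide":[0,0,0],"yaw":-0.1032},{"hand":1,"slide":[0,0,0],"yaw":-0.1032},{"hand":1,"slide":[0,0,0],"yaw":0}]' 40
python3 -m creep '[{"hand":1,"slide":[-0.0205,0.0122,0],"yaw":0},{"hand":1,"slide":[-0.0205,0.0122,0],"yaw":0},{"hand":1,"slide":[-0.0205,0.0122,0],"yaw":0},{"hand":1,"slide":[-0.0205,0.0122,0],"yaw":0},{"hand":1,"slide":[-0.0205,0.0122,0],"yaw":0},{"hand":1,"slide":[-0.0205,0.0122,0],"yaw":0},{"hand":1,"slide":[-0.0205,0.0122,0],"yaw":0},{"hand":1,"slide":[-0.0205,0.0122,0],"yaw":0}]'
python3 -m creep '[{"hand":1,"slide":[0,0,0],"yaw":0},{"hand":1,"slide":[0,0,0],"yaw":0}]'
python3 - <<'E'
from h import *
m=arm.camera_model('wrist');im=arm.capture('wrist');cv2.imwrite('pics/w1.png',im[:,:,::-1])
print(px(m,(.5991,-.0139,.19)),px(m,(.6303,-.0885,.19)),px(m,(.6147,-.0515,.19)))
E
```

```text
time_s: 5.53
position: [0.4612, 0.0625, 0.2718]
tool_rot: [-3.14, -0.0, 1.968]
wrist_force: [-0.2, 0.5, 0.7]
gripper_width: 0.0531
grip_force: 0.0
time_s: 6.2
position: [0.6154, -0.0519, 0.2716]
tool_rot: [-3.14, -0.001, 1.961]
wrist_force: [-0.2, -0.7, 0.2]
gripper_width: 0.0881
grip_force: 0.0
time_s: 6.37
position: [0.6148, -0.0523, 0.2716]
tool_rot: [-3.14, 0.0, 1.961]
wrist_force: [0.1, -0.2, -0.9]
gripper_width: 0.0878
grip_force: 0.0
(np.float64(326.7114509883402), np.float64(151.67936941073256)) (np.float64(327.4113180342133), np.float64(256.5086079690524)) (np.float64(326.9236882203514), np.float64(207.12569019818147))
```

View pics/w1.png

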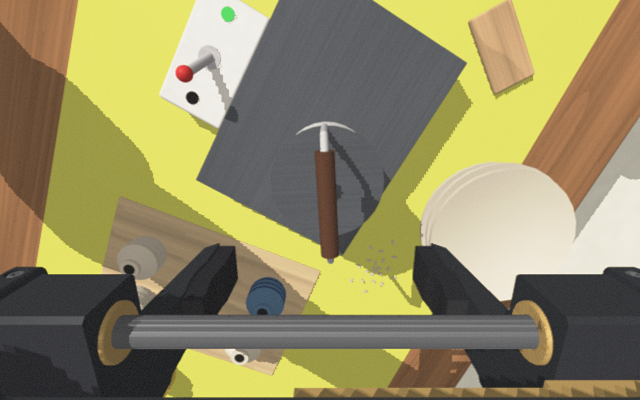

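The wrist view shows the bar from (324,152) to (330,257), centred between the fingers and about 3° off. I'll trim the yaw and descend.

```bash
python3 -m creep '[{"hand":1,"slide":[0,0,0.02],"yaw":-0.053},{"hand":1,"slide":[0,0,0.02],"yaw":0},{"hand":1,"slide":[0,0,0.02],"yaw":0},{"hand":1,"slide":[0,0,0.02],"yaw":0},{"hand":1,"slide":[0,0,0.02],"yaw":0},{"hand":1,"slide":[0,0,0],"yaw":0},{"hand":1,"slide":[0,0,0],"yaw":0}]' 40
python3 -m creep '[{"hand":-1,"slide":[0,0,0],"yaw":0},{"hand":-1,"slide":[0,0,0],"yaw":0},{"hand":-1,"slide":[0,0,0],"yaw":0},{"hand":-1,"slide":[0,0,0],"yaw":0},{"hand":-1,"slide":[0,0,0],"yaw":0},{"hand":-1,"slide":[0,0,0],"yaw":0},{"hand":-1,"slide":[0,0,0],"yaw":0},{"hand":-1,"slide":[0,0,0],"yaw":0}]' 50
python3 -m creep '[{"hand":-1,"slide":[0,0,0],"yaw":0},{"hand":-1,"slide":[0,0,0],"yaw":0},{"hand":-1,"slide":[0,0,0],"yaw":0},{"hand":-1,"slide":[0,0,0],"yaw":0},{"hand":-1,"slide":[0,0,0],"yaw":0},{"hand":-1,"slide":[0,0,0],"yaw":0}]'
```

```text
time_s: 7.0
position: [0.6137, -0.0502, 0.1722]
tool_rot: [-3.14, -0.001, 2.018]
wrist_force: [-0.3, 0.9, 0.9]
gripper_width: 0.0885
grip_force: 0.0
time_s: 7.67
position: [0.615, -0.0513, 0.1728]
tool_rot: [3.142, 0.0, 2.018]
wrist_force: [0.2, 0.8, 0.7]
gripper_width: 0.0369
grip_force: 0.0
time_s: 8.17
position: [0.6153, -0.051, 0.1727]
tool_rot: [3.141, 0.0, 2.018]
wrist_force: [2.3, 0.6, -1.2]
gripper_width: 0.0115
grip_force: 49.9
```

```bash
python3 -m creep '[{"hand":-1,"slide":[0,0,-0.005],"yaw":0},{"hand":-1,"slide":[0,0,-0.01],"yaw":0},{"hand":-1,"slide":[0,0,-0.015],"yaw":0},{"hand":-1,"slide":[0,0,-0.015],"yaw":0},{"hand":-1,"slide":[0,0,-0.015],"yaw":0},{"hand":-1,"slide":[0,0,-0.01],"yaw":0},{"hand":-1,"slide":[0,0,-0.005],"yaw":0},{"hand":-1,"slide":[0,0,0],"yaw":0}]'
python3 -m creep '[{"hand":-1,"slide":[0.005,0.0006,0],"yaw":0},{"hand":-1,"slide":[0.010,0.0012,0],"yaw":0},{"hand":-1,"slide":[0.015,0.0017,0],"yaw":0},{"hand":-1,"slide":[0.018,0.002,0],"yaw":0},{"hand":-1,"slide":[0.018,0.002,0],"yaw":0},{"hand":-1,"slide":[0.018,0.002,0],"yaw":0},{"hand":-1,"slide":[0.018,0.002,0],"yaw":0},{"hand":-1,"slide":[0.018,0.002,0],"yaw":0}]'
python3 -m creep '[{"hand":-1,"slide":[0.018,0.002,0],"yaw":0},{"hand":-1,"slide":[0.018,0.002,0],"yaw":0},{"hand":-1,"slide":[0.018,0.002,0],"yaw":0},{"hand":-1,"slide":[0.018,0.002,0],"yaw":0},{"hand":-1,"slide":[0.018,0.002,0],"yaw":0},{"hand":-1,"slide":[0.018,0.002,0],"yaw":0},{"hand":-1,"slide":[0.018,0.002,0],"yaw":0},{"hand":-1,"slide":[0.018,0.002,0],"yaw":0}]'
python3 -m creep '[{"hand":-1,"slide":[0.018,0.002,0],"yaw":0},{"hand":-1,"slide":[0.018,0.002,0],"yaw":0},{"hand":-1,"slide":[0.018,0.002,0],"yaw":0},{"hand":-1,"slide":[0.015,0.0017,0],"yaw":0},{"hand":-1,"slide":[0.010,0.0012,0],"yaw":0},{"hand":-1,"slide":[0.005,0.0006,0],"yaw":0},{"hand":-1,"slide":[0,0,0],"yaw":0},{"hand":-1,"slide":[0,0,0],"yaw":0}]'
python3 - <<'E'
from h import *
for n in('top','scene'): cv2.imwrite(f'pics/{n}2.png',arm.capture(n)[:,:,::-1])
a=cv2.imread('pics/top2.png')[130:300,150:400];b=cv2.imread('pics/scene2.png')[100:280,270:490]
cv2.imwrite('pics/c4.png',np.vstack([cv2.resize(a,(440,300),interpolation=3),cv2.resize(b,(440,300),interpolation=3)]))
E
```

```text
time_s: 8.83
position: [0.6152, -0.0514, 0.2488]
tool_rot: [3.14, 0.001, 2.018]
wrist_force: [0.3, 0.3, -7.1]
gripper_width: 0.0116
grip_force: 50.1
time_s: 9.5
position: [0.5738, 0.0648, 0.2467]
tool_rot: [-3.14, -0.001, 2.019]
wrist_force: [0.4, 0.2, -6.7]
gripper_width: 0.0113
grip_force: 50.1
time_s: 10.17
position: [0.5257, 0.2012, 0.2468]
tool_rot: [-3.14, -0.0, 2.019]
wrist_force: [0.5, 0.0, -6.0]
gripper_width: 0.0121
grip_force: 50.1
time_s: 10.83
position: [0.4997, 0.2787, 0.2475]
tool_rot: [-3.141, 0.001, 2.017]
wrist_force: [1.5, -0.7, -6.0]
gripper_width: 0.0115
grip_force: 50.1
```

View pics/c4.png

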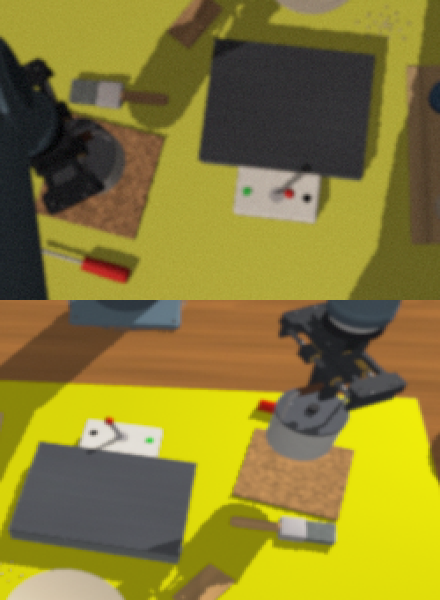

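```bash
python3 -m creep '[{"hand":-1,"slide":[0.0086,0.0018,0],"yaw":0},{"hand":-1,"slide":[0.0086,0.0017,0],"yaw":0},{"hand":-1,"slide":[0,0,0.01],"yaw":0},{"hand":-1,"slide":[0,0,0.018],"yaw":0},{"hand":-1,"slide":[0,0,0.018],"yaw":0},{"hand":-1,"slide":[0,0,0.018],"yaw":0},{"hand":-1,"slide":[0,0,0.018],"yaw":0},{"hand":-1,"slide":[0,0,0.01],"yaw":0}]'
python3 -m creep '[{"hand":-1,"slide":[0,0,0.005],"yaw":0},{"hand":-1,"slide":[0,0,0.004],"yaw":0},{"hand":-1,"slide":[0,0,0.003],"yaw":0},{"hand":-1,"slide":[0,0,0.002],"yaw":0},{"hand":-1,"slide":[0,0,0],"yaw":0},{"hand":-1,"slide":[0,0,0],"yaw":0}]'
python3 - <<'E'
from h import *
im=arm.capture('scene');cv2.imwrite('pics/scene3.png',im[:,:,::-1])
S=arm.camera_model('scene')
i0=cv2.cvtColor(cv2.imread('pics/scene0.png'),cv2.COLOR_BGR2RGB)
c=blobs(i0,(4,60,40),(19,230,230),500,(380,172,452,234))[0]
r=cv2.minAreaRect(c);ap=cv2.approxPolyDP(c,6,True)[:,0];P=np.array([onz(S,*q,.008)[:2] for q in ap]);print(ap.tolist(),P.round(4).tolist(),P.mean(0))
E
```

```text
time_s: 11.6
position: [0.494, 0.2962, 0.153]
tool_rot: [-3.138, 0.0, 2.019]
wrist_force: [-0.9, 0.1, -6.5]
gripper_width: 0.0118
grip_force: 50.1
time_s: 12.1
position: [0.4957, 0.2966, 0.1423]
tool_rot: [3.141, -0.0, 2.018]
wrist_force: [0.4, -0.5, -6.1]
gripper_width: 0.0117
grip_force: 50.1
[[398, 178], [387, 216], [437, 230], [445, 190]] [[0.4016, 0.2407], [0.5566, 0.198], [0.5965, 0.3518], [0.4407, 0.3948]] [0.49886128 0.29631771]
```

```bash
python3 -m creep '[{"hand":-1,"slide":[0,0,0.0015],"yaw":0},{"hand":-1,"slide":[0,0,0.0015],"yaw":0},{"hand":-1,"slide":[0,0,0.001],"yaw":0},{"hand":-1,"slide":[0,0,0],"yaw":0},{"hand":-1,"slide":[0,0,0],"yaw":0}]'
python3 -m creep '[{"hand":-1,"slide":[0,0,0.001],"yaw":0},{"hand":-1,"slide":[0,0,0.001],"yaw":0},{"hand":-1,"slide":[0,0,0],"yaw":0},{"hand":-1,"slide":[0,0,0],"yaw":0}]'
```

```text
time_s: 12.57
position: [0.4953, 0.2964, 0.1377]
tool_rot: [-3.141, 0.0, 2.018]
wrist_force: [0.3, 0.9, -7.1]
gripper_width: 0.0116
grip_force: 50.1
time_s: 12.9
position: [0.4954, 0.2964, 0.1357]
tool_rot: [-3.142, 0.0, 2.018]
wrist_force: [-0.7, 0.4, -6.0]
gripper_width: 0.012
grip_force: 50.1
```

```bash
python3 -m creep '[{"hand":-1,"slide":[0,0,0.001],"yaw":0},{"hand":-1,"slide":[0,0,0.001],"yaw":0},{"hand":-1,"slide":[0,0,0],"yaw":0},{"hand":-1,"slide":[0,0,0],"yaw":0}]'

```

```text
time_s: 13.23
position: [0.4959, 0.2964, 0.1354]
tool_rot: [3.141, -0.001, 2.017]
wrist_force: [-4.0, -3.3, 10.0]
gripper_width: 0.0115
grip_force: 49.3
```

```bash
python3 -m creep '[{"hand":-1,"slide":[0,0,-0.0015],"yaw":0},{"hand":-1,"slide":[0,0,0],"yaw":0},{"hand":-1,"slide":[0,0,0],"yaw":0}]' 10
python3 -m creep '[{"hand":1,"slide":[0,0,0],"yaw":0},{"hand":1,"slide":[0,0,0],"yaw":0},{"hand":1,"slide":[0,0,0],"yaw":0},{"hand":1,"slide":[0,0,0],"yaw":0},{"hand":1,"slide":[0,0,0],"yaw":0},{"hand":1,"slide":[0,0,0],"yaw":0},{"hand":1,"slide":[0,0,0],"yaw":0},{"hand":1,"slide":[0,0,0],"yaw":0}]'
python3 -m creep '[{"hand":1,"slide":[0,0,0],"yaw":0},{"hand":1,"slide":[0,0,0],"yaw":0},{"hand":1,"slide":[0,0,0],"yaw":0},{"hand":1,"slide":[0,0,0],"yaw":0}]'
python3 -m creep '[{"hand":1,"slide":[0,0,-0.02],"yaw":0},{"hand":1,"slide":[0,0,-0.03],"yaw":0},{"hand":1,"slide":[0,0,-0.03],"yaw":0},{"hand":1,"slide":[0,0,-0.03],"yaw":0},{"hand":1,"slide":[0,0,-0.02],"yaw":0},{"hand":1,"slide":[0,0,0],"yaw":0}]'
```

```text
time_s: 13.48
position: [0.4955, 0.2962, 0.1355]
tool_rot: [-3.142, 0.0, 2.018]
wrist_force: [-2.1, -1.5, 1.7]
gripper_width: 0.0134
grip_force: 9.8
time_s: 14.15
position: [0.4954, 0.2965, 0.1352]
tool_rot: [3.141, 0.0, 2.018]
wrist_force: [-0.1, -0.2, 0.4]
gripper_width: 0.0638
grip_force: 0.0
time_s: 14.48
position: [0.4954, 0.2964, 0.1352]
tool_rot: [-3.142, 0.0, 2.018]
wrist_force: [0.3, 0.3, 0.2]
gripper_width: 0.0878
grip_force: 0.0
time_s: 14.98
position: [0.4977, 0.2974, 0.2698]
tool_rot: [3.134, -0.002, 2.017]
wrist_force: [0.6, 0.1, 0.5]
gripper_width: 0.0879
grip_force: 0.0
```

```bash
python3 -m creep '[{"hand":1,"slide":[0,0,0],"yaw":0.112},{"hand":1,"slide":[0,0,0],"yaw":0.112},{"hand":1,"slide":[0,0,0],"yaw":0.112},{"hand":1,"slide":[0,0,0],"yaw":0.111},{"hand":1,"slide":[0,0,0],"yaw":0}]' 12
python3 -m creep '[{"hand":1,"slide":[-0.028,-0.003,0],"yaw":0},{"hand":1,"slide":[-0.028,-0.003,0],"yaw":0},{"hand":1,"slide":[-0.028,-0.003,0],"yaw":0},{"hand":1,"slide":[-0.028,-0.003,0],"yaw":0},{"hand":1,"slide":[-0.028,-0.003,0],"yaw":0},{"hand":1,"slide":[-0.028,-0.003,0],"yaw":0},{"hand":1,"slide":[-0.028,-0.003,0],"yaw":0},{"hand":1,"slide":[-0.028,-0.003,0],"yaw":0}]'
python3 -m creep '[{"hand":1,"slide":[-0.028,-0.003,0],"yaw":0},{"hand":1,"slide":[-0.028,-0.003,0],"yaw":0},{"hand":1,"slide":[-0.028,-0.003,0],"yaw":0},{"hand":1,"slide":[-0.028,-0.003,0],"yaw":0},{"hand":1,"slide":[-0.028,-0.003,0],"yaw":0},{"hand":1,"slide":[-0.028,-0.003,0],"yaw":0},{"hand":1,"slide":[-0.028,-0.003,0],"yaw":0},{"hand":1,"slide":[-0.028,-0.003,0],"yaw":0}]'
python3 -m creep '[{"hand":1,"slide":[-0.028,-0.003,0],"yaw":0},{"hand":1,"slide":[-0.028,-0.003,0],"yaw":0},{"hand":1,"slide":[-0.028,-0.003,0],"yaw":0},{"hand":1,"slide":[-0.02,-0.003,0],"yaw":0},{"hand":1,"slide":[0,0,0],"yaw":0},{"hand":1,"slide":[0,0,0],"yaw":0}]'
python3 - <<'E'
from h import *
m=arm.camera_model('wrist');im=arm.capture('wrist');cv2.imwrite('pics/w2.png',im[:,:,::-1])
t=arm.capture('top');cv2.imwrite('pics/top4.png',t[:,:,::-1])
for n,p in dict(B=(.4348,-.2648),C=(.438,-.3476),A=(.6047,-.3432),smp=(.61,-.261)).items(): print(n,px(m,(*p,.054)))
a=np.vstack([im,cv2.resize(t[130:290,150:480],(640,310),interpolation=3)])
cv2.imwrite('pics/c5.png',cv2.resize(a[:,:,::-1],(540,600)))
E
```

```text
time_s: 15.4
position: [0.4949, 0.2963, 0.2642]
tool_rot: [-3.141, 0.001, 1.567]
wrist_force: [-0.2, -0.4, -0.7]
gripper_width: 0.0877
grip_force: 0.0
time_s: 16.07
position: [0.4708, 0.0711, 0.2648]
tool_rot: [-3.141, 0.0, 1.575]
wrist_force: [1.1, 0.3, 0.2]
gripper_width: 0.0882
grip_force: 0.0
time_s: 16.73
position: [0.4468, -0.1528, 0.2649]
tool_rot: [-3.141, -0.0, 1.575]
wrist_force: [0.2, -0.1, 0.4]
gripper_width: 0.088
grip_force: 0.0
time_s: 17.23
position: [0.4347, -0.2563, 0.2648]
tool_rot: [-3.141, 0.0, 1.571]
wrist_force: [-0.2, 0.6, -0.3]
gripper_width: 0.0879
grip_force: 0.0
B (np.float64(325.88237265560986), np.float64(177.4923083262909))
C (np.float64(328.6298225215098), np.float64(245.06261141580717))
A (np.float64(468.8300180211055), np.float64(241.50444997965704))
smp (np.float64(483.2761553947828), np.float64(173.90251572009163))
```

View pics/c5.png

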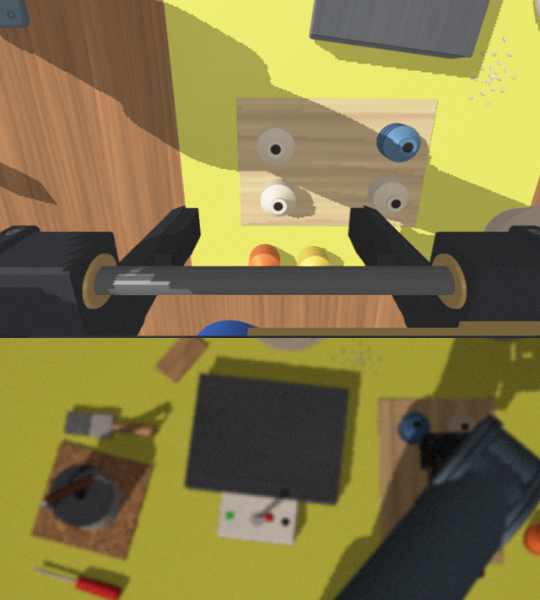

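The lower panel shows the pot standing on the mat, and the plate clear and OFF. In the wrist view the vase mouths sit at about (326,176) B, (329,244) C, (469,240) A and blue (482,174), all as predicted. Grasping B.

```bash
python3 -m creep '[{"hand":1,"slide":[-0.0085,0,0],"yaw":0},{"hand":1,"slide":[0,0,0.03],"yaw":0},{"hand":1,"slide":[0,0,0.03],"yaw":0},{"hand":1,"slide":[0,0,0.03],"yaw":0},{"hand":1,"slide":[0,0,0.03],"yaw":0},{"hand":1,"slide":[0,0,0.03],"yaw":0},{"hand":1,"slide":[0,0,0.03],"yaw":0},{"hand":1,"slide":[0,0,0.02],"yaw":0}]' 12
python3 -m creep '[{"hand":1,"slide":[0,0,0.02],"yaw":0},{"hand":1,"slide":[0,0,0.02],"yaw":0},{"hand":1,"slide":[0,0,0.013],"yaw":0},{"hand":1,"slide":[0,0,0],"yaw":0},{"hand":1,"slide":[0,0,0],"yaw":0}]'
python3 -m creep '[{"hand":-1,"slide":[0,0,0],"yaw":0},{"hand":-1,"slide":[0,0,0],"yaw":0},{"hand":-1,"slide":[0,0,0],"yaw":0},{"hand":-1,"slide":[0,0,0],"yaw":0},{"hand":-1,"slide":[0,0,0],"yaw":0},{"hand":-1,"slide":[0,0,0],"yaw":0},{"hand":-1,"slide":[0,0,0],"yaw":0},{"hand":-1,"slide":[0,0,0],"yaw":0}]'
```

```text
time_s: 18.0
position: [0.4349, -0.2627, 0.0626]
tool_rot: [-3.139, -0.001, 1.573]
wrist_force: [-0.5, 0.2, 1.0]
gripper_width: 0.0879
grip_force: 0.0
time_s: 18.42
position: [0.4354, -0.2639, 0.0121]
tool_rot: [-3.141, -0.0, 1.572]
wrist_force: [0.4, 0.5, -0.2]
gripper_width: 0.0881
grip_force: 0.0
time_s: 19.08
position: [0.4357, -0.2641, 0.0125]
tool_rot: [3.141, -0.0, 1.571]
wrist_force: [-0.8, 0.4, 4.7]
gripper_width: 0.0511
grip_force: 12.0
```

```bash
python3 -m creep '[{"hand":-1,"slide":[0,0,-0.01],"yaw":0},{"hand":-1,"slide":[0,0,-0.02],"yaw":0},{"hand":-1,"slide":[0,0,-0.025],"yaw":0},{"hand":-1,"slide":[0,0,-0.025],"yaw":0},{"hand":-1,"slide":[0,0,-0.025],"yaw":0},{"hand":-1,"slide":[0,0,-0.025],"yaw":0},{"hand":-1,"slide":[0,0,-0.02],"yaw":0},{"hand":-1,"slide":[0,0,0],"yaw":0}]'
python3 -m creep '[{"hand":-1,"slide":[0.01,0.006,0],"yaw":0},{"hand":-1,"slide":[0.02,0.0115,0],"yaw":0},{"hand":-1,"slide":[0.023,0.0132,0],"yaw":0},{"hand":-1,"slide":[0.023,0.0132,0],"yaw":0},{"hand":-1,"slide":[0.023,0.0132,0],"yaw":0},{"hand":-1,"slide":[0.023,0.0132,0],"yaw":0},{"hand":-1,"slide":[0.023,0.0132,0],"yaw":0},{"hand":-1,"slide":[0.023,0.0132,0],"yaw":0}]'
python3 -m creep '[{"hand":-1,"slide":[0.023,0.0132,0],"yaw":0},{"hand":-1,"slide":[0.023,0.0132,0],"yaw":0},{"hand":-1,"slide":[0.023,0.0132,0],"yaw":0},{"hand":-1,"slide":[0.023,0.0132,0],"yaw":0},{"hand":-1,"slide":[0.023,0.0132,0],"yaw":0},{"hand":-1,"slide":[0.023,0.0132,0],"yaw":0},{"hand":-1,"slide":[0.0216,0.012,0],"yaw":0},{"hand":-1,"slide":[0,0,0],"yaw":0}]'
python3 -m creep '[{"hand":-1,"slide":[0,0,0],"yaw":0},{"hand":-1,"slide":[0,0,0],"yaw":0}]'
```

```text
time_s: 19.75
position: [0.4369, -0.2654, 0.1659]
tool_rot: [3.136, 0.002, 1.57]
wrist_force: [0.5, 0.1, -1.1]
gripper_width: 0.0516
grip_force: 12.0
time_s: 20.42
position: [0.5317, -0.0935, 0.1607]
tool_rot: [-3.139, -0.001, 1.571]
wrist_force: [-0.0, -0.4, -1.4]
gripper_width: 0.0514
grip_force: 12.0
time_s: 21.08
position: [0.624, 0.0713, 0.1598]
tool_rot: [-3.14, -0.003, 1.579]
wrist_force: [-0.5, 0.7, -0.8]
gripper_width: 0.052
grip_force: 12.0
time_s: 21.25
position: [0.622, 0.0633, 0.1609]
tool_rot: [-3.139, 0.001, 1.571]
wrist_force: [0.4, -0.2, -0.8]
gripper_width: 0.0517
grip_force: 12.0
```

```bash
python3 -m creep '[{"hand":-1,"slide":[0,0,0.02],"yaw":0},{"hand":-1,"slide":[0,0,0.025],"yaw":0},{"hand":-1,"slide":[0,0,0.025],"yaw":0},{"hand":-1,"slide":[0,0,0.02],"yaw":0},{"hand":-1,"slide":[0,0,0.01],"yaw":0},{"hand":-1,"slide":[0,0,0.004],"yaw":0},{"hand":-1,"slide":[0,0,0],"yaw":0},{"hand":-1,"slide":[0,0,0],"yaw":0}]'
python3 -m creep '[{"hand":-1,"slide":[0,0,0.001],"yaw":0},{"hand":-1,"slide":[0,0,0.001],"yaw":0},{"hand":-1,"slide":[0,0,0],"yaw":0},{"hand":-1,"slide":[0,0,0],"yaw":0}]'
```

```text
time_s: 21.92
position: [0.6239, 0.063, 0.0592]
tool_rot: [3.14, 0.0, 1.57]
wrist_force: [0.2, -0.3, -0.3]
gripper_width: 0.0514
grip_force: 12.0
time_s: 22.25
position: [0.6236, 0.0637, 0.0567]
tool_rot: [3.141, -0.0, 1.571]
wrist_force: [-0.6, -0.4, -1.2]
gripper_width: 0.0518
grip_force: 12.0
```

```bash
python3 -m creep '[{"hand":-1,"slide":[0,0,0.001],"yaw":0},{"hand":-1,"slide":[0,0,0.001],"yaw":0},{"hand":-1,"slide":[0,0,0],"yaw":0},{"hand":-1,"slide":[0,0,0],"yaw":0}]'
python3 -m creep '[{"hand":-1,"slide":[0,0,0.0007],"yaw":0},{"hand":-1,"slide":[0,0,0],"yaw":0},{"hand":-1,"slide":[0,0,0],"yaw":0}]'
```

```text
time_s: 22.58
position: [0.6232, 0.0636, 0.0541]
tool_rot: [-3.141, 0.0, 1.571]
wrist_force: [0.0, -0.7, -1.8]
gripper_width: 0.0516
grip_force: 12.0
time_s: 22.83
position: [0.6234, 0.0635, 0.0536]
tool_rot: [3.141, -0.0, 1.571]
wrist_force: [0.1, -0.2, -0.1]
gripper_width: 0.051
grip_force: 12.0
```

```bash
python3 -m creep '[{"hand":-1,"slide":[0,0,0.0007],"yaw":0},{"hand":-1,"slide":[0,0,0],"yaw":0},{"hand":-1,"slide":[0,0,0],"yaw":0}]' 
python3 -m creep '[{"hand":-1,"slide":[0,0,0],"yaw":0},{"hand":-1,"slide":[0,0,0],"yaw":0}]' 4
python3 -m creep '[{"hand":1,"slide":[0,0,0],"yaw":0},{"hand":1,"slide":[0,0,0],"yaw":0},{"hand":1,"slide":[0,0,0],"yaw":0},{"hand":1,"slide":[0,0,0],"yaw":0},{"hand":1,"slide":[0,0,0],"yaw":0},{"hand":1,"slide":[0,0,0],"yaw":0},{"hand":1,"slide":[0,0,0],"yaw":0}]' 12
python3 -m creep '[{"hand":1,"slide":[0,0,-0.01],"yaw":0},{"hand":1,"slide":[0,0,-0.03],"yaw":0},{"hand":1,"slide":[0,0,-0.03],"yaw":0},{"hand":1,"slide":[0,0,-0.03],"yaw":0},{"hand":1,"slide":[0,0,-0.03],"yaw":0},{"hand":1,"slide":[0,0,-0.03],"yaw":0},{"hand":1,"slide":[0,0,-0.03],"yaw":0},{"hand":1,"slide":[0,0,0],"yaw":0}]'
```

```text
time_s: 23.08
position: [0.6234, 0.0635, 0.0536]
tool_rot: [3.141, -0.0, 1.571]
wrist_force: [-3.3, 0.1, 6.4]
gripper_width: 0.0515
grip_force: 12.0
time_s: 23.25
position: [0.6234, 0.0635, 0.0535]
tool_rot: [3.141, -0.0, 1.571]
wrist_force: [-2.5, 0.0, 6.3]
gripper_width: 0.0516
grip_force: 4.0
time_s: 23.83
position: [0.6233, 0.0635, 0.0528]
tool_rot: [-3.142, 0.0, 1.571]
wrist_force: [0.5, 0.2, 0.0]
gripper_width: 0.0882
grip_force: 0.0
time_s: 24.5
position: [0.6265, 0.0628, 0.2497]
tool_rot: [3.132, -0.001, 1.57]
wrist_force: [0.6, -0.9, -0.6]
gripper_width: 0.0881
grip_force: 0.0
```

```bash
cat >> h.py <<'E'
def hole(name,p,z=.054,w=16,T=55):
    m=arm.camera_model(name);im=arm.capture(name);u,v=map(int,px(m,(*p,z)))
    g=cv2.cvtColor(im,cv2.COLOR_RGB2GRAY)[v-w:v+w+1,u-w:u+w+1]
    n,l,st,c=cv2.connectedComponentsWithStats((g<T).astype(np.uint8))
    for i in range(1,n):
        if 12<st[i,4]<250: q=c[i]+(u-w,v-w);print(name,st[i,4],q.round(1),onz(m,*q,z).round(4))
    return im
E
python3 -m creep '[{"hand":1,"slide":[-0.0257,-0.0116,0],"yaw":0},{"hand":1,"slide":[-0.0257,-0.0116,0],"yaw":0},{"hand":1,"slide":[-0.0257,-0.0116,0],"yaw":0},{"hand":1,"slide":[-0.0257,-0.0116,0],"yaw":0},{"hand":1,"slide":[-0.0257,-0.0116,0],"yaw":0},{"hand":1,"slide":[-0.0257,-0.0116,0],"yaw":0},{"hand":1,"slide":[-0.0257,-0.0116,0],"yaw":0},{"hand":1,"slide":[-0.0257,-0.0116,0],"yaw":0}]'
python3 -m creep '[{"hand":1,"slide":[-0.0257,-0.0116,0],"yaw":0},{"hand":1,"slide":[-0.0257,-0.0116,0],"yaw":0},{"hand":1,"slide":[-0.0257,-0.0116,0],"yaw":0},{"hand":1,"slide":[-0.0257,-0.0116,0],"yaw":0},{"hand":1,"slide":[-0.0257,-0.0116,0],"yaw":0},{"hand":1,"slide":[-0.0257,-0.0116,0],"yaw":0},{"hand":1,"slide":[-0.0257,-0.0116,0],"yaw":0},{"hand":1,"slide":[-0.0257,-0.0116,0],"yaw":0}]'
python3 -m creep '[{"hand":1,"slide":[0,0,0],"yaw":0},{"hand":1,"slide":[0,0,0],"yaw":0}]'
python3 -c "
from h import *
im=hole('wrist',(.438,-.3476));hole('wrist',(.6047,-.3432));cv2.imwrite('pics/w3.png',im[:,:,::-1])
hole('top',(.6235,.0635),.095);hole('scene',(.6235,.0635),.095)"
```

```text
time_s: 25.17
position: [0.5296, -0.1433, 0.2432]
tool_rot: [3.141, -0.0, 1.571]
wrist_force: [0.9, 0.2, -0.1]
gripper_width: 0.0883
grip_force: 0.0
time_s: 25.83
position: [0.4368, -0.3488, 0.2432]
tool_rot: [3.141, -0.0, 1.571]
wrist_force: [-0.5, 0.2, -0.6]
gripper_width: 0.088
grip_force: 0.0
time_s: 26.0
position: [0.4364, -0.3492, 0.2432]
tool_rot: [3.141, 0.001, 1.567]
wrist_force: [-0.1, 0.1, -0.3]
gripper_width: 0.0884
grip_force: 0.0
wrist 86 [328.4 171.5] [ 0.4393 -0.3463  0.054 ]
wrist 108 [486.5 169.2] [ 0.6049 -0.3426  0.054 ]
```

```bash
python3 -m creep '[{"hand":1,"slide":[0.002,0.002,0],"yaw":0},{"hand":1,"slide":[0,0,0.03],"yaw":0},{"hand":1,"slide":[0,0,0.03],"yaw":0},{"hand":1,"slide":[0,0,0.03],"yaw":0},{"hand":1,"slide":[0,0,0.03],"yaw":0},{"hand":1,"slide":[0,0,0.03],"yaw":0},{"hand":1,"slide":[0,0,0.02],"yaw":0},{"hand":1,"slide":[0,0,0.02],"yaw":0}]' 12
python3 -m creep '[{"hand":1,"slide":[0,0,0.02],"yaw":0},{"hand":1,"slide":[0,0,0.013],"yaw":0},{"hand":1,"slide":[0,0,0.0077],"yaw":0},{"hand":1,"slide":[0,0,0],"yaw":0},{"hand":1,"slide":[0,0,0],"yaw":0}]'
python3 -m creep '[{"hand":-1,"slide":[0,0,0],"yaw":0},{"hand":-1,"slide":[0,0,0],"yaw":0},{"hand":-1,"slide":[0,0,0],"yaw":0},{"hand":-1,"slide":[0,0,0],"yaw":0},{"hand":-1,"slide":[0,0,0],"yaw":0},{"hand":-1,"slide":[0,0,0],"yaw":0},{"hand":-1,"slide":[0,0,0],"yaw":0},{"hand":-1,"slide":[0,0,0],"yaw":0}]'
python3 -m creep '[{"hand":-1,"slide":[0,0,-0.01],"yaw":0},{"hand":-1,"slide":[0,0,-0.02],"yaw":0},{"hand":-1,"slide":[0,0,-0.025],"yaw":0},{"hand":-1,"slide":[0,0,-0.025],"yaw":0},{"hand":-1,"slide":[0,0,-0.025],"yaw":0},{"hand":-1,"slide":[0,0,-0.025],"yaw":0},{"hand":-1,"slide":[0,0,-0.02],"yaw":0},{"hand":-1,"slide":[0,0,0],"yaw":0}]'
```

```text
time_s: 26.87
position: [0.4401, -0.3443, 0.0512]
tool_rot: [-3.141, -0.001, 1.572]
wrist_force: [0.7, -0.9, 0.5]
gripper_width: 0.0882
grip_force: 0.0
time_s: 27.28
position: [0.4401, -0.3457, 0.0125]
tool_rot: [3.141, 0.0, 1.571]
wrist_force: [-0.4, 0.0, -0.4]
gripper_width: 0.088
grip_force: 0.0
time_s: 27.95
position: [0.4398, -0.3457, 0.0123]
tool_rot: [3.141, -0.0, 1.571]
wrist_force: [0.6, -0.1, 3.2]
gripper_width: 0.0512
grip_force: 12.0
time_s: 28.62
position: [0.4411, -0.3474, 0.1662]
tool_rot: [3.136, 0.003, 1.57]
wrist_force: [0.2, -1.3, -0.3]
gripper_width: 0.0515
grip_force: 12.0
```

```bash
python3 -m creep '[{"hand":-1,"slide":[0.01,0.0052,0],"yaw":0},{"hand":-1,"slide":[0.02,0.0104,0],"yaw":0},{"hand":-1,"slide":[0.0232,0.0121,0],"yaw":0},{"hand":-1,"slide":[0.0232,0.0121,0],"yaw":0},{"hand":-1,"slide":[0.0232,0.0121,0],"yaw":0},{"hand":-1,"slide":[0.0232,0.0121,0],"yaw":0},{"hand":-1,"slide":[0.0232,0.0121,0],"yaw":0},{"hand":-1,"slide":[0.0232,0.0121,0],"yaw":0}]'
python3 -m creep '[{"hand":-1,"slide":[0.0232,0.0121,0],"yaw":0},{"hand":-1,"slide":[0.0232,0.0121,0],"yaw":0},{"hand":-1,"slide":[0.0232,0.0121,0],"yaw":0},{"hand":-1,"slide":[0.0232,0.0121,0],"yaw":0},{"hand":-1,"slide":[0.0232,0.0121,0],"yaw":0},{"hand":-1,"slide":[0.0232,0.0121,0],"yaw":0},{"hand":-1,"slide":[0.0232,0.0121,0],"yaw":0},{"hand":-1,"slide":[0.0034,0.0017,0],"yaw":0}]'
python3 -m creep '[{"hand":-1,"slide":[0,0,0],"yaw":0},{"hand":-1,"slide":[0,0,0],"yaw":0},{"hand":-1,"slide":[0,0,0],"yaw":0}]'
python3 -c "
from h import *
im=arm.capture('wrist');cv2.imwrite('pics/w4.png',im[:,:,::-1]);m=arm.camera_model('wrist');print(px(m,(.6235,.0635,.095)))"
```

```text
time_s: 29.28
position: [0.5275, -0.1737, 0.1606]
tool_rot: [-3.139, -0.001, 1.571]
wrist_force: [0.1, -0.5, -0.6]
gripper_width: 0.0509
grip_force: 12.0
time_s: 29.95
position: [0.6151, -0.0032, 0.1599]
tool_rot: [-3.139, -0.003, 1.578]
wrist_force: [0.4, 0.4, -1.0]
gripper_width: 0.051
grip_force: 12.0
time_s: 30.2
position: [0.6132, -0.0121, 0.1616]
tool_rot: [-3.14, 0.001, 1.569]
wrist_force: [-0.6, -0.0, -1.4]
gripper_width: 0.0517
grip_force: 12.0
(np.float64(342.1854792857291), np.float64(99.61973864344661))
```

View pics/w4.png

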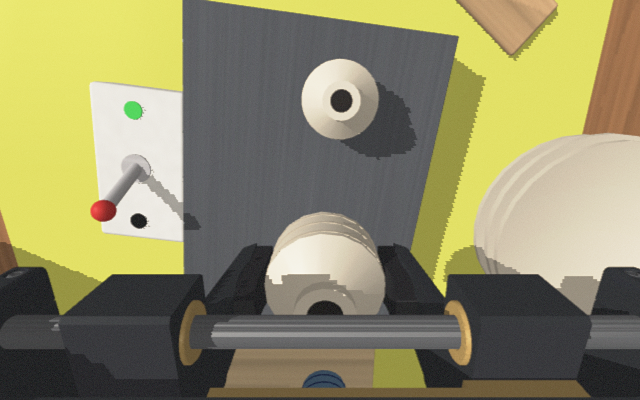

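The first vase stands at (342,100) in the wrist view, exactly as predicted, and the second is held upright. Lowering it.

```bash
python3 -m creep '[{"hand":-1,"slide":[0,0,0.02],"yaw":0},{"hand":-1,"slide":[0,0,0.025],"yaw":0},{"hand":-1,"slide":[0,0,0.025],"yaw":0},{"hand":-1,"slide":[0,0,0.02],"yaw":0},{"hand":-1,"slide":[0,0,0.01],"yaw":0},{"hand":-1,"slide":[0,0,0.004],"yaw":0},{"hand":-1,"slide":[0,0,0],"yaw":0},{"hand":-1,"slide":[0,0,0],"yaw":0}]'
python3 -m creep '[{"hand":-1,"slide":[0,0,0.001],"yaw":0},{"hand":-1,"slide":[0,0,0.001],"yaw":0},{"hand":-1,"slide":[0,0,0.001],"yaw":0},{"hand":-1,"slide":[0,0,0.001],"yaw":0},{"hand":-1,"slide":[0,0,0],"yaw":0},{"hand":-1,"slide":[0,0,0],"yaw":0}]'
python3 -m creep '[{"hand":-1,"slide":[0,0,0.0007],"yaw":0},{"hand":-1,"slide":[0,0,0],"yaw":0},{"hand":-1,"slide":[0,0,0],"yaw":0}]'
```

```text
time_s: 30.92
position: [0.6149, -0.0113, 0.0591]
tool_rot: [3.14, 0.0, 1.57]
wrist_force: [0.8, -0.4, -0.8]
gripper_width: 0.0513
grip_force: 12.0
time_s: 31.42
position: [0.6143, -0.0106, 0.0542]
tool_rot: [3.142, -0.0, 1.571]
wrist_force: [-0.4, 0.6, -0.5]
gripper_width: 0.0512
grip_force: 12.0
time_s: 31.67
position: [0.6143, -0.0107, 0.0534]
tool_rot: [-3.142, 0.0, 1.571]
wrist_force: [-0.3, 0.4, -0.2]
gripper_width: 0.0513
grip_force: 12.0
```

```bash
python3 -m creep '[{"hand":-1,"slide":[0,0,0.0005],"yaw":0},{"hand":-1,"slide":[0,0,0],"yaw":0},{"hand":-1,"slide":[0,0,0],"yaw":0}]' 4
python3 -m creep '[{"hand":1,"slide":[0,0,0],"yaw":0},{"hand":1,"slide":[0,0,0],"yaw":0},{"hand":1,"slide":[0,0,0],"yaw":0},{"hand":1,"slide":[0,0,0],"yaw":0},{"hand":1,"slide":[0,0,0],"yaw":0},{"hand":1,"slide":[0,0,0],"yaw":0},{"hand":1,"slide":[0,0,0],"yaw":0}]' 12
python3 -m creep '[{"hand":1,"slide":[0,0,-0.01],"yaw":0},{"hand":1,"slide":[0,0,-0.03],"yaw":0},{"hand":1,"slide":[0,0,-0.03],"yaw":0},{"hand":1,"slide":[0,0,-0.03],"yaw":0},{"hand":1,"slide":[0,0,-0.03],"yaw":0},{"hand":1,"slide":[0,0,-0.03],"yaw":0},{"hand":1,"slide":[0,0,-0.03],"yaw":0},{"hand":1,"slide":[0,0,0],"yaw":0}]'
python3 -m creep '[{"hand":1,"slide":[-0.0277,-0.0008,0],"yaw":0},{"hand":1,"slide":[-0.0277,-0.0008,0],"yaw":0},{"hand":1,"slide":[-0.0277,-0.0008,0],"yaw":0},{"hand":1,"slide":[-0.0277,-0.0008,0],"yaw":0},{"hand":1,"slide":[-0.0277,-0.0008,0],"yaw":0},{"hand":1,"slide":[-0.0277,-0.0008,0],"yaw":0},{"hand":1,"slide":[-0.0277,-0.0008,0],"yaw":0},{"hand":1,"slide":[-0.0277,-0.0008,0],"yaw":0}]'
python3 -m creep '[{"hand":1,"slide":[-0.0277,-0.0008,0],"yaw":0},{"hand":1,"slide":[-0.0277,-0.0008,0],"yaw":0},{"hand":1,"slide":[-0.0277,-0.0008,0],"yaw":0},{"hand":1,"slide":[-0.0277,-0.0008,0],"yaw":0},{"hand":1,"slide":[0,0,0],"yaw":0},{"hand":1,"slide":[0,0,0],"yaw":0},{"hand":1,"slide":[0,0,0],"yaw":0}]'
python3 -c "
from h import *
im=hole('wrist',(.6047,-.3432));hole('wrist',(.61,-.261));cv2.imwrite('pics/w5.png',im[:,:,::-1])"
```

```text
time_s: 31.92
position: [0.6143, -0.0107, 0.0533]
tool_rot: [3.142, -0.0, 1.571]
wrist_force: [-3.0, 0.7, 3.9]
gripper_width: 0.0516
grip_force: 4.0
time_s: 32.5
position: [0.6143, -0.0107, 0.0529]
tool_rot: [-3.142, 0.0, 1.571]
wrist_force: [-0.2, 0.3, 0.5]
gripper_width: 0.0885
grip_force: 0.0
time_s: 33.17
position: [0.6173, -0.0118, 0.2496]
tool_rot: [3.132, -0.0, 1.57]
wrist_force: [1.0, -0.3, 0.9]
gripper_width: 0.088
grip_force: 0.0
time_s: 33.83
position: [0.6075, -0.2336, 0.2433]
tool_rot: [3.141, -0.0, 1.571]
wrist_force: [0.6, 0.0, 0.1]
gripper_width: 0.0882
grip_force: 0.0
time_s: 34.42
position: [0.6048, -0.3424, 0.2429]
tool_rot: [3.142, -0.001, 1.571]
wrist_force: [0.5, 1.0, 0.0]
gripper_width: 0.0883
grip_force: 0.0
wrist 155 [330.8  94. ] [ 0.6102 -0.2613  0.054 ]
```

View pics/w5.png

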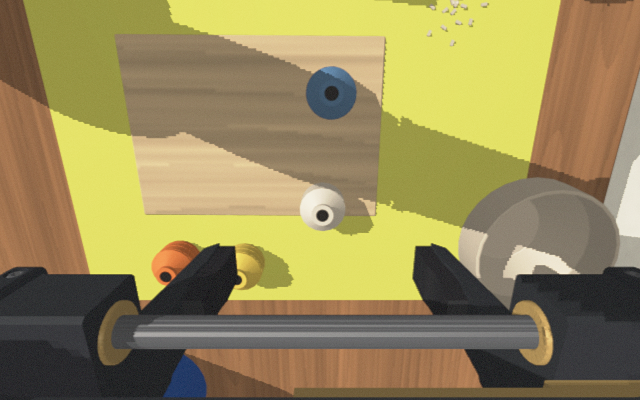

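The third vase (A) has been knocked towards the board's edge: its mouth is now at (322,215) and its belly at (323,209). I'll measure it there.

```bash
python3 - <<'E'
from h import *
np.set_printoptions(precision=4,suppress=True)
g=onz(arm.camera_model('wrist'),322,215,.054);print(g)
m=arm.camera_model('wrist')
hole('wrist',g[:2])
print('edge',onz(m,325,214.5,.004))
im=cv2.cvtColor(cv2.imread('pics/w5.png'),cv2.COLOR_BGR2RGB)
hsv=cv2.cvtColor(im,cv2.COLOR_RGB2HSV)
c=blobs(im,(0,0,110),(40,70,255),200,(290,180,355,240))
for k in c[:2]: print(cv2.contourArea(k),cv2.boundingRect(k),cv2.minEnclosingCircle(k), onz(m,*cv2.minEnclosingCircle(k)[0],.022))
t=arm.capture('top');s=arm.capture('scene');cv2.imwrite('pics/scene5.png',s[:,:,::-1])
b=s[155:250,170:290];cv2.imwrite('pics/c6.png',cv2.resize(b,None,fx=6,fy=6,interpolation=3)[:,:,::-1])
E
```

```text
[ 0.6014 -0.3861  0.054 ]
wrist 81 [321.3 216.4] [ 0.6006 -0.3878  0.054 ]
edge [ 0.6047 -0.4037  0.004 ]
1683.0 (300, 182, 46, 49) ((322.0, 206.0), 24.083288192749023) [ 0.6012 -0.3865  0.022 ]
```

View pics/c6.png

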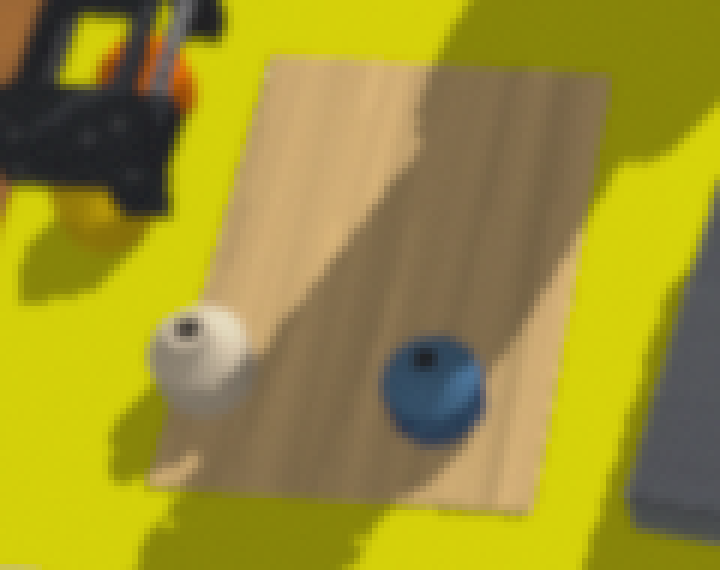

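Belly and mouth agree to within 2 mm: the vase is upright at (0.601,-0.387), overhanging the board edge slightly. No other off-white candidate is on the board. Grasping it there.

```bash
python3 -m creep '[{"hand":1,"slide":[-0.0223,-0.002,0],"yaw":0},{"hand":1,"slide":[-0.0223,-0.002,0],"yaw":0},{"hand":1,"slide":[0,0,0.03],"yaw":0},{"hand":1,"slide":[0,0,0.03],"yaw":0},{"hand":1,"slide":[0,0,0.03],"yaw":0},{"hand":1,"slide":[0,0,0.03],"yaw":0},{"hand":1,"slide":[0,0,0.03],"yaw":0},{"hand":1,"slide":[0,0,0.02],"yaw":0}]' 12
python3 -m creep '[{"hand":1,"slide":[0,0,0.02],"yaw":0},{"hand":1,"slide":[0,0,0.02],"yaw":0},{"hand":1,"slide":[0,0,0.013],"yaw":0},{"hand":1,"slide":[0,0,0.0076],"yaw":0},{"hand":1,"slide":[0,0,0],"yaw":0},{"hand":1,"slide":[0,0,0],"yaw":0}]'
python3 -m creep '[{"hand":-1,"slide":[0,0,0],"yaw":0},{"hand":-1,"slide":[0,0,0],"yaw":0},{"hand":-1,"slide":[0,0,0],"yaw":0},{"hand":-1,"slide":[0,0,0],"yaw":0},{"hand":-1,"slide":[0,0,0],"yaw":0},{"hand":-1,"slide":[0,0,0],"yaw":0},{"hand":-1,"slide":[0,0,0],"yaw":0},{"hand":-1,"slide":[0,0,0],"yaw":0}]'
python3 -m creep '[{"hand":-1,"slide":[0,0,-0.01],"yaw":0},{"hand":-1,"slide":[0,0,-0.02],"yaw":0},{"hand":-1,"slide":[0,0,-0.025],"yaw":0},{"hand":-1,"slide":[0,0,-0.025],"yaw":0},{"hand":-1,"slide":[0,0,-0.025],"yaw":0},{"hand":-1,"slide":[0,0,-0.025],"yaw":0},{"hand":-1,"slide":[0,0,-0.02],"yaw":0},{"hand":-1,"slide":[0,0,0],"yaw":0}]'
```

```text
time_s: 35.33
position: [0.6, -0.3858, 0.0698]
tool_rot: [-3.139, -0.002, 1.572]
wrist_force: [-1.0, -0.5, -0.1]
gripper_width: 0.0883
grip_force: 0.0
time_s: 35.83
position: [0.601, -0.3878, 0.0129]
tool_rot: [3.141, 0.0, 1.571]
wrist_force: [0.1, -0.1, -0.1]
gripper_width: 0.0881
grip_force: 0.0
time_s: 36.5
position: [0.6009, -0.3877, 0.0126]
tool_rot: [3.141, 0.0, 1.571]
wrist_force: [0.2, 0.5, 2.6]
gripper_width: 0.0509
grip_force: 12.0
time_s: 37.17
position: [0.6023, -0.3896, 0.1677]
tool_rot: [3.136, 0.004, 1.571]
wrist_force: [0.8, -0.9, -0.6]
gripper_width: 0.0511
grip_force: 12.0
```

```bash
python3 -m creep '[{"hand":-1,"slide":[0.01,0,0],"yaw":0},{"hand":-1,"slide":[0.02,0,0],"yaw":0},{"hand":-1,"slide":[0.0233,0.001,0],"yaw":0},{"hand":-1,"slide":[0.0233,0.001,0],"yaw":0},{"hand":-1,"slide":[0.0233,0.001,0],"yaw":0},{"hand":-1,"slide":[0.0233,0.0013,0],"yaw":0},{"hand":-1,"slide":[0.0233,0,0],"yaw":0},{"hand":-1,"slide":[0.0233,0,0],"yaw":0}]'
python3 -m creep '[{"hand":-1,"slide":[0.0233,0,0],"yaw":0},{"hand":-1,"slide":[0.0233,0,0],"yaw":0},{"hand":-1,"slide":[0.0233,0,0],"yaw":0},{"hand":-1,"slide":[0.0233,0,0],"yaw":0},{"hand":-1,"slide":[0.0233,0,0],"yaw":0},{"hand":-1,"slide":[0.016,0,0],"yaw":0},{"hand":-1,"slide":[0,0,0],"yaw":0},{"hand":-1,"slide":[0,0,0],"yaw":0}]'
python3 -m creep '[{"hand":-1,"slide":[0,0,0],"yaw":0}]'
python3 -c "
from h import *
im=hole('wrist',(.6144,-.0109),.095,T=70);cv2.imwrite('pics/w6.png',im[:,:,::-1]);hole('wrist',(.6235,.0635),.095,T=70);m=arm.camera_model('wrist');print(px(m,(.6144,-.0109,.095)))"
```

```text
time_s: 37.83
position: [0.6038, -0.2151, 0.1604]
tool_rot: [-3.139, -0.001, 1.571]
wrist_force: [0.6, -0.4, -1.5]
gripper_width: 0.051
grip_force: 12.0
time_s: 38.5
position: [0.604, -0.0837, 0.1609]
tool_rot: [-3.139, -0.0, 1.573]
wrist_force: [0.7, -0.5, -0.8]
gripper_width: 0.0513
grip_force: 12.0
time_s: 38.58
position: [0.6041, -0.0862, 0.1616]
tool_rot: [-3.14, 0.001, 1.57]
wrist_force: [-0.1, -0.1, -0.8]
gripper_width: 0.0515
grip_force: 12.0
(np.float64(341.859461850402), np.float64(99.08312292560856))
```

```bash
sed -i 's/<250/<900/' h.py; python3 -c "
from h import *
hole('wrist',(.6144,-.0109),.095,w=24,T=80)"
python3 -m creep '[{"hand":-1,"slide":[0,0,0.02],"yaw":0},{"hand":-1,"slide":[0,0,0.025],"yaw":0},{"hand":-1,"slide":[0,0,0.025],"yaw":0},{"hand":-1,"slide":[0,0,0.02],"yaw":0},{"hand":-1,"slide":[0,0,0.01],"yaw":0},{"hand":-1,"slide":[0,0,0.004],"yaw":0},{"hand":-1,"slide":[0,0,0],"yaw":0},{"hand":-1,"slide":[0,0,0],"yaw":0}]'
```

```text
wrist 362 [340.3 100.6] [ 0.6134 -0.0118  0.095 ]
time_s: 39.4
position: [0.6057, -0.0861, 0.0593]
tool_rot: [3.14, 0.0, 1.57]
wrist_force: [0.0, 0.2, 0.1]
gripper_width: 0.0511
grip_force: 12.0
```

```bash
python3 -m creep '[{"hand":-1,"slide":[0,0,0.001],"yaw":0},{"hand":-1,"slide":[0,0,0.001],"yaw":0},{"hand":-1,"slide":[0,0,0.001],"yaw":0},{"hand":-1,"slide":[0,0,0.001],"yaw":0},{"hand":-1,"slide":[0,0,0],"yaw":0},{"hand":-1,"slide":[0,0,0],"yaw":0}]'
python3 -m creep '[{"hand":-1,"slide":[0,0,0.0007],"yaw":0},{"hand":-1,"slide":[0,0,0],"yaw":0},{"hand":-1,"slide":[0,0,0],"yaw":0}]'
```

```text
time_s: 39.9
position: [0.605, -0.0853, 0.0544]
tool_rot: [3.142, -0.0, 1.571]
wrist_force: [-0.3, -0.3, -1.6]
gripper_width: 0.0511
grip_force: 12.0
time_s: 40.15
position: [0.605, -0.0854, 0.0536]
tool_rot: [3.142, 0.0, 1.571]
wrist_force: [0.0, 0.8, -0.4]
gripper_width: 0.0515
grip_force: 12.0
```

```bash
python3 -m creep '[{"hand":-1,"slide":[0,0,0.0005],"yaw":0},{"hand":-1,"slide":[0,0,0],"yaw":0},{"hand":-1,"slide":[0,0,0],"yaw":0}]' 4
python3 -m creep '[{"hand":1,"slide":[0,0,0],"yaw":0},{"hand":1,"slide":[0,0,0],"yaw":0},{"hand":1,"slide":[0,0,0],"yaw":0},{"hand":1,"slide":[0,0,0],"yaw":0},{"hand":1,"slide":[0,0,0],"yaw":0},{"hand":1,"slide":[0,0,0],"yaw":0},{"hand":1,"slide":[0,0,0],"yaw":0}]' 12
python3 -m creep '[{"hand":1,"slide":[0,0,-0.01],"yaw":0},{"hand":1,"slide":[0,0,-0.03],"yaw":0},{"hand":1,"slide":[0,0,-0.03],"yaw":0},{"hand":1,"slide":[0,0,-0.03],"yaw":0},{"hand":1,"slide":[0,0,-0.03],"yaw":0},{"hand":1,"slide":[0,0,-0.03],"yaw":0},{"hand":1,"slide":[0,0,-0.03],"yaw":0},{"hand":1,"slide":[0,0,0],"yaw":0}]'
python3 -m creep '[{"hand":-1,"slide":[0,0,0],"yaw":0.061},{"hand":-1,"slide":[0,0,0],"yaw":0.061},{"hand":-1,"slide":[0.0025,-0.0266,0],"yaw":0},{"hand":-1,"slide":[0.0025,-0.0266,0],"yaw":0},{"hand":-1,"slide":[0.0025,-0.0266,0],"yaw":0},{"hand":-1,"slide":[0.0025,-0.0266,0],"yaw":0},{"hand":-1,"slide":[0.0025,-0.0266,0],"yaw":0},{"hand":-1,"slide":[0.0025,-0.0266,0],"yaw":0}]' 
python3 -m creep '[{"hand":-1,"slide":[0,0,0],"yaw":0},{"hand":-1,"slide":[0,0,0],"yaw":0},{"hand":-1,"slide":[0,0,0],"yaw":0},{"hand":-1,"slide":[0,0,0],"yaw":0}]'
python3 - <<'E'
from h import *
s=arm.capture('scene');w=arm.capture('wrist');t=arm.capture('top')
for n,i in zip('swt',(s,w,t)): cv2.imwrite(f'pics/{n}7.png',i[:,:,::-1])
a=np.vstack([cv2.resize(s[130:260,170:460],(640,290),interpolation=3),cv2.resize(t[130:290,150:480],(640,310),interpolation=3)]);cv2.imwrite('pics/c7.png',a[:,:,::-1])
m=arm.camera_model('wrist');print('off tip expected',px(m,(.453,-.013,.085)))
E
```

```text
time_s: 40.4
position: [0.605, -0.0854, 0.0534]
tool_rot: [3.142, -0.0, 1.571]
wrist_force: [-1.1, 0.9, 4.6]
gripper_width: 0.0514
grip_force: 4.0
time_s: 40.98
position: [0.605, -0.0854, 0.0531]
tool_rot: [3.142, 0.0, 1.571]
wrist_force: [0.5, 0.4, 0.1]
gripper_width: 0.0881
grip_force: 0.0
time_s: 41.65
position: [0.6078, -0.0868, 0.2498]
tool_rot: [3.132, 0.001, 1.57]
wrist_force: [0.7, -1.0, -0.5]
gripper_width: 0.0879
grip_force: 0.0
time_s: 42.32
position: [0.4469, -0.051, 0.243]
tool_rot: [-3.141, -0.0, 1.448]
wrist_force: [0.1, 0.5, 1.2]
gripper_width: 0.0369
grip_force: 0.0
time_s: 42.65
position: [0.4496, -0.0513, 0.2435]
tool_rot: [3.14, 0.0, 1.449]
wrist_force: [-0.4, -1.3, 0.8]
gripper_width: 0.0102
grip_force: 0.0
off tip expected (np.float64(324.62776559957626), np.float64(140.72251780007446))
```

View pics/c7.png

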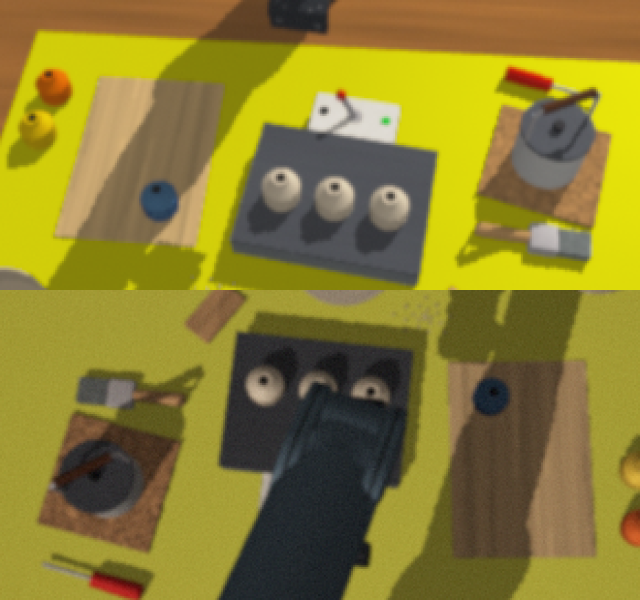

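All three raw vases stand upright and wholly on the plate (scene crop (281,190), (335,200), (390,208)). Only the blue sample remains on the board, the pot is on the mat, and the lever is still OFF. Switching on.

```bash
python3 -m creep '[{"hand":-1,"slide":[0,0,0.028],"yaw":0},{"hand":-1,"slide":[0,0,0.028],"yaw":0},{"hand":-1,"slide":[0,0,0.028],"yaw":0},{"hand":-1,"slide":[0,0,0.028],"yaw":0},{"hand":-1,"slide":[0,0,0.028],"yaw":0},{"hand":-1,"slide":[0,0,0.02],"yaw":0},{"hand":-1,"slide":[0,0,0.011],"yaw":0},{"hand":-1,"slide":[0,0,0],"yaw":0}]'
python3 -m creep '[{"hand":-1,"slide":[0.008,0,0],"yaw":0},{"hand":-1,"slide":[0.008,0,0],"yaw":0},{"hand":-1,"slide":[0.008,0,0],"yaw":0},{"hand":-1,"slide":[0.008,0,0],"yaw":0},{"hand":-1,"slide":[0.008,0,0],"yaw":0},{"hand":-1,"slide":[0.008,0,0],"yaw":0},{"hand":-1,"slide":[0.008,0,0],"yaw":0},{"hand":-1,"slide":[0,0,0],"yaw":0}]'
python3 -m creep '[{"hand":-1,"slide":[-0.02,0,0],"yaw":0},{"hand":-1,"slide":[-0.03,0,-0.02],"yaw":0},{"hand":-1,"slide":[0,0,-0.03],"yaw":0},{"hand":-1,"slide":[0,0,-0.03],"yaw":0},{"hand":-1,"slide":[0,0,-0.03],"yaw":0},{"hand":-1,"slide":[0,0,-0.03],"yaw":0},{"hand":-1,"slide":[0,0,-0.03],"yaw":0},{"hand":-1,"slide":[0,0,-0.03],"yaw":0}]'
python3 - <<'E'
from h import *
np.set_printoptions(precision=4,suppress=True)
T=arm.camera_model('top');S=arm.camera_model('scene')
f=lambda u,v:(150+u/1.939-.25,130+(v-290)/1.9375-.25)
e=[onz(T,*f(*q),.153) for q in((62,478),(110,455))];print('bar top',e,(e[0]+e[1])/2)
g=lambda u,v:(170+u/2.207-.27,130+v/2.23-.27)
e=[onz(S,*g(*q),.153) for q in((547,107),(594,92))];print('bar scene',e,(e[0]+e[1])/2)
im=arm.capture('scene');cv2.imwrite('pics/s8.png',im[:,:,::-1])
u,v=map(int,px(S,(.455,.01,.085)))
for c in blobs(im,(0,150,70),(6,255,255),3,(u-20,v-15,u+20,v+15)): q=c[:,0].mean(0);print(q,onz(S,*q,.085))
cv2.imwrite('pics/c8.png',cv2.resize(im[120:270,160:480],(800,375),interpolation=3)[:,:,::-1])
E
```

```text
time_s: 43.47
position: [0.4472, -0.0515, 0.07]
tool_rot: [-3.138, 0.001, 1.448]
wrist_force: [-0.8, -0.4, 0.4]
gripper_width: 0.0006
grip_force: 0.0
time_s: 44.13
position: [0.4554, 0.0071, 0.072]
tool_rot: [-3.141, -0.001, 1.452]
wrist_force: [0.7, 1.4, -1.2]
gripper_width: 0.0001
grip_force: 0.0
time_s: 44.8
position: [0.4486, -0.0454, 0.2733]
tool_rot: [-3.141, 0.0, 1.448]
wrist_force: [1.4, 1.0, -0.0]
gripper_width: 0.0008
grip_force: 0.0
bar top [array([0.4805, 0.3214, 0.153 ]), array([0.5101, 0.2591, 0.153 ])] [0.4953 0.2902 0.153 ]
bar scene [array([0.507 , 0.2659, 0.153 ]), array([0.4773, 0.331 , 0.153 ])] [0.4922 0.2985 0.153 ]
```

View pics/c8.png

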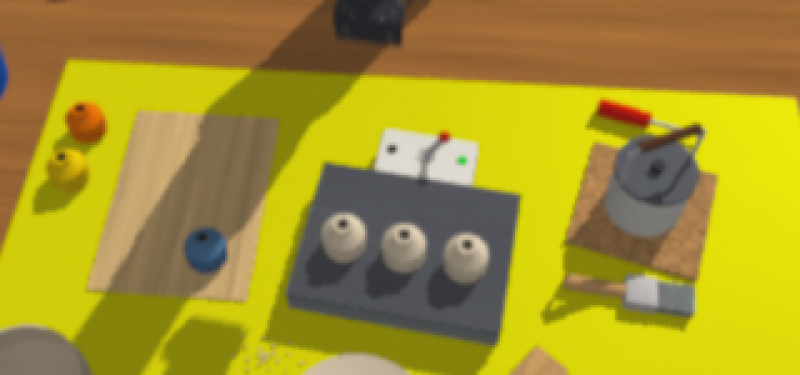

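The lever now leans to the green dot (ON, tip at (444,137)). The three vases stand on the plate, the pot is centred on the mat, and the tools and sample are untouched.

```bash
python3 -c "
from plant import arm
print(arm.close_job())"
```

```text
the job is handed in; nothing more can be done
None
```

The job is handed in at about 45 s on the robot's clock: the plate was switched off, the pot stands mid-mat, all three raw vases (one knocked aside mid-run and found again) stand upright on the plate, the plate is back on, and the blue sample and tools were left alone.

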